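# Knock the stuck cuvette block out of its nest

### The job

The white cuvette block is stuck flush in its pocket in the aluminium nest. Run the rod of the knockout tool in under the nest, feel for the hidden hole with a light touch, keeping the tool upright and never forcing it, and push the block up until about 15 mm of it stands out; then stand the tool upright on the bench clear of the nest, lift the block out and leave it standing upright in the grey tray. Leave everything else where it is.

Things in the scene. Friction and masses are not known exactly. Their poses are not given: they have to be found in the camera images.
- nest: Fixed aluminium bridge-shaped holder, 80 mm along its x, 86 mm along its y, 95 mm high. Origin at bench level under the centre of the pocket, z up. A tunnel 56 mm wide runs through it along its y, open at both ends (the legs stand at x beyond +-28 mm). The tunnel's roof is a steel sole, 55 to 61 mm above the bench; the block rests on it.
- sole_middle (a point): Middle of the sole's underside, under the pocket's centre, 55 mm above the bench. The sole has one rectangular knockout hole of 12 mm (along x) by 10.5 mm (along y) right through it, at nest x = 0 but anywhere from -11 to +11 mm in nest y, different each time. It cannot be seen: find it by feel.
- tunnel_end (a point): Centre of the tunnel's open end on the nest's +y side, 43 mm from the nest's centre, half way up.
- pocket_mouth (a point): Centre of the pocket's mouth on the nest's top, 95 mm above the bench. The pocket is 35 to 36 mm square, 34 mm deep. Sprung pads on its +-x sides, 73 to 93 mm above the bench, clamp the block: it takes several N (about 3 to 15, unknown, more with the hole off-centre) to move it, and it stays where it has been pushed to while the pads still hold it.
- block: White plastic cuvette block, a 34 mm cube, about 70 g, with four grey round wells drawn on top. Origin at the centre of its underside, z up. At the start it sits in the pocket with its top flush with the nest's top, so it cannot be grasped.
- tool: Loose steel knockout tool, about 0.35 kg, standing on its foot. Origin under the rod, at the underside of the foot, z up; the foot runs along its y. At the start it stands on the nest's +y side with the rod towards the nest. It goes in from there, its y along the nest's y, foot just above the bench, then rises.
- tool_foot (a point): Point on top of the foot, at tool y = +40 mm. The foot is 28 mm wide, 8 mm thick, from tool y = -14 to +101 mm, with a 60 mm wide base at y = 74 to 106 mm. The foot's top meets the sole when the rod stands 28 mm above the sole's top.
- rod_tip (a point): Centre of the flat top end of the upright rod (8 mm in diameter), 42 mm above the underside of the tool, over the tool's origin.
- tool_grip (a point): Centre of the tool's black upright grip, 22 by 22 mm square and reaching from 79 to 129 mm above the underside; this point lies 106 mm above the underside, at tool y = +86 mm.
- tray: Fixed grey plastic tray, 116 by 116 mm outside, 20 mm high, walls 4 mm, floor 4 to 5 mm thick. Origin at bench level under its centre.
- jar: Bystander: amber jar, 50 mm in diameter, 65 mm high. Origin under its centre.
- tube_rack: Bystander: blue tube rack, 55 by 170 by 80 mm high. Origin under its centre.
- beaker: Bystander: glass beaker, 64 mm in diameter, 75 mm high. Origin under its centre.
- screwdriver: Bystander: screwdriver 170 mm long, lying near the robot. Origin at its middle.
- wash_bottle: Bystander: white bottle, 60 mm in diameter, 140 mm high. Origin under its centre.
- dish: Bystander: clear lidded dish, 80 mm in diameter, 16 mm high. Origin under its centre.
- tip_box: Bystander: grey tip box, 87 by 122 by 55 mm high. Origin under its centre.
Not all that is in view belongs to the job. What is shaped like the tool but brown or orange is not meant. What is shaped like the tray but red is not meant.

How it is judged (in metres and radians):
On the way, in this order (a step that is already met when the one before it is completed fails the run):
1. the rod, up through the hole, has raised the block by at least 10 mm and by less than 26 mm (z of block in the frame of nest between 0.071 and 0.087 m and z of rod_tip in the frame of nest above 0.068 m and horizontal distance between block and nest below 0.012 m), for 0.2 s.
2. the tool stands upright on the bench clear of the nest, with the block still standing out of its pocket (height (world z) of tool below 0.006 m and angle between tool's own z axis and vertical below 0.1 rad and horizontal distance between rod_tip and nest above 0.057 m and contact force between the fingers and tool below 0.1 N and z of block in the frame of nest above 0.066 m and horizontal distance between block and nest below 0.02 m), for 0.2 s.
At the end, for the whole second after the job is handed in: The block stands upright (within 0.15 rad), at rest, on the tray's floor, its origin within 42 mm of the tray's centre along both tray axes; the tool stands upright (within 0.1 rad), still, on the bench, its rod at least 57 mm from the nest's centre (x of block in the frame of tray between -0.042 and 0.042 m and y of block in the frame of tray between -0.042 and 0.042 m and z of block in the frame of tray below 0.01 m and angle between block's own z axis and vertical below 0.15 rad and linear speed of each of block, tool below 0.02 m/s and height (world z) of tool below 0.006 m and angle between tool's own z axis and vertical below 0.1 rad and horizontal distance between rod_tip and nest above 0.057 m); the robot touches nothing.
It fails at once if the tool is forced against the nest with more than 18 N (contact force between tool and nest above 18 N).
It fails at once if the tool is tipped more than 0.12 rad out of upright (angle between tool's own z axis and vertical above 0.12 rad).
It fails at once if the tool is forced against the block with more than 20 N (contact force between tool and block above 20 N).
It fails at once if a bystander is moved by more than 25 mm (distance of any of jar, tube_rack, beaker, screwdriver, wash_bottle, dish, tip_box from where it was at the start of the episode above 0.025 m).
It also fails if it takes over 67 s, if anything falls off the work surface, if the arm or the gripper's body presses on something with over 40 N, if the wrist force passes 120 N, or if a joint passes its speed limit or range.

### The arm

A 6-joint arm with a two-finger parallel gripper is mounted at the origin on the work surface. World frame = base frame: x ahead of the robot, y to its left, z up, the work surface at z = 0. Lengths are in m, angles in degrees, forces in N, time in s.
With the tool pointing down it reaches from about 0.4 to 0.825 m from the base axis. Payload 7 kg.
Tool frame: the origin (TCP) lies between the finger pads; the fingertips stand 19 mm ahead of it and the grasp point (between the pads) is the TCP; x points along the fingers, y is the direction in which the jaws open and shut, and the axes are right-handed (so a half turn about x gives the same grasp; the last joint's range is limited). The gripper opens to 88 mm and grips with 3 to 60 N. Pads are 19 mm wide; open, the fingers measure 130 mm over their backs; the gripper's body (78 mm by 193 mm) begins 47 mm behind the grasp point.
Start: joints at [-57.978, 20.546, 0.682, 0, -70.136, -16.507], TCP at [0.181, -0.65, 0.246] pointing down, gripper open.
Joint ranges: [-176.03, 176.03], [-82.01, 121.73], [-58.28, 71.71], [-173.87, 95.51], [-174.79, -0.11], [-173.66, 173.66]. Speed limits (degrees/s): [136.94, 136.94, 172.46, 180, 180, 180].

### API

Orientations are given as [roll, pitch, yaw] about the fixed x, y, z axes, in that order (R = Rz(yaw) Ry(pitch) Rx(roll)).
In Python, from plant import * gives the robot as it stands.
- The arm moves only by the tool step_arm, never from a script. Its argument "steps" is a list of rows, each a list of 2 entries, a list of its own where there are three numbers: the shift along the tool's x, y, z in units of 0.02 m (1.0 is 0.02 m), then the turn about the tool's x in units of 6 degrees (1.0 is 6 degrees). A call has 1 to 20 rows; each row shifts and turns the commanded pose from where the row before left it, along the tool's axes as they then stand; what a row does not reach is not made up. A row lasts 1/12 s, in which the tool goes at most 41.7 mm and 7.16 degrees, less where a joint would pass 70% of its speed; a pose out of reach is approached as far as the arm can. A call with a number of a shift or a turn outside -1 to 1 is refused whole. A call with a gripper value outside its range is refused whole. "fingers" is the closure, from 0 (fully open) to 1 (shut), set as the call begins (left out, the last holds). The fingers move at their own pace and stop on an object; "grip_force" is the grip in N (left out, the last holds). Time passes only in rows, so rows that do not move let the fingers close. It gives the time, the measured TCP pose, the force and the opening at its end, in the units of the state.
- get_state(): the state, without advancing time (a new reading comes with each control period).
- capture(name): name is "side" or "top" or "wrist"; returns the picture (420x560x3 uint8, blue, green, red); there is no depth.
- camera_model(name): a dict with "intrinsics" (3x3 intrinsics, pixels), "rvec" (rotation vector, rad) and "tvec" (3), from world to camera coordinates, as OpenCV has them. Camera axes: x right, y down, z forward; pixel columns grow to the right and rows downward; lengths in m; the calibration is good to about 2 mm. A picture is of the moment at which its call begins: read the wrist's pose just before it. camera_model takes no time and is no camera call; for the wrist camera it gives the pose at the moment of the call.
- close_job(): hands the job in, once; it reports no verdict.
The state is a dict: "time_s": time; "joints": joint angles; "qd": joint speeds; "joint_torque": joint torques, N m; "tcp_pos": TCP position; "eef_rot": TCP orientation; "contact_force": force on the tool from outside, world axes, zero at the start; "moment": the same for the moment, N m; "gripper_width": finger opening in m.
Only numpy, scipy, OpenCV 4.12 (cv2) and the standard library are available. Lean on these libraries where they do the work, as an engineer would, in place of code of your own. Each camera call takes 0.05 s, during which the arm holds its last target.

## Working session

There is one attempt and no reset: what is moved stays moved. The work goes in short steps, Python scripts to look and compute and a tool call to move; the robot and the scene stay as the last step left them, time stands still between calls to the robot, and variables do not carry over. Pictures are saved under pics/ and viewed, and the job is handed in when it is done.

Besides the shell and the picture viewer there is one more tool, called after "Request:" as name(argument=value, ...) on one line, values as JSON. step_arm: Moves the arm, as the interface text tells. Its arguments: {"type":"object","properties":{"steps":{"type":"array","items":{"type":"array"}},"fingers":{"type":"number"},"grip_force":{"type":"number"}},"required":["steps"]}

```bash
mkdir -p pics; ls; python3 - <<'E'
from plant import *
import cv2
s=get_state(); print(s)
for n in("side","top","wrist"):
    m=camera_model(n); print(n,m); cv2.imwrite(f"pics/{n}0.png",capture(n))
E
```

```text
pics
{'time_s': 0.0, 'joints': array([-5.79755672e+01,  2.05902088e+01,  6.33686792e-01, -1.96902267e-02,
       -7.01363700e+01, -1.65074184e+01]), 'qd': array([ 0.01944709, -0.06115442, -0.05925821, -0.02509089,  0.00704086,
        0.00996648]), 'joint_torque': array([-1.21117257e-03, -5.82717526e+01,  2.93045640e+01,  6.99696332e+00,
        6.82184284e-03, -1.43486518e-04]), 'tcp_pos': array([ 0.18043403, -0.64995726,  0.2446372 ]), 'eef_rot': array([ 95.23944302,  89.90528116, 110.7497521 ]), 'contact_force': array([ 0.33085916, -0.27240128,  0.34173402]), 'moment': array([-0.03523076,  0.00872417,  0.00776612]), 'gripper_width': 0.08765680989200983}
side {'intrinsics': array([[490.27875962,   0.        , 274.12746278],
       [  0.        , 490.27875962, 207.80343652],
       [  0.        ,   0.        ,   1.        ]]), 'rvec': array([ 0.2598695 , -2.87748795,  1.06566211]), 'tvec': array([0.488171  , 0.14242705, 1.13690891])}
top {'intrinsics': array([[511.05849918,   0.        , 276.15206297],
       [  0.        , 511.05849918, 214.38663445],
       [  0.        ,   0.        ,   1.        ]]), 'rvec': array([ 2.19152265, -2.19531615,  0.06165093]), 'tvec': array([-0.00912452,  0.49943374,  1.49593471])}
wrist {'intrinsics': array([[369.68059679,   0.        , 277.6720633 ],
       [  0.        , 369.68059679, 204.413373  ],
       [  0.        ,   0.        ,   1.        ]]), 'rvec': array([-1.77966043, -2.33775237, -0.3576836 ]), 'tvec': array([ 0.67344657, -0.03760623,  0.39087405])}
```

View pics/side0.png

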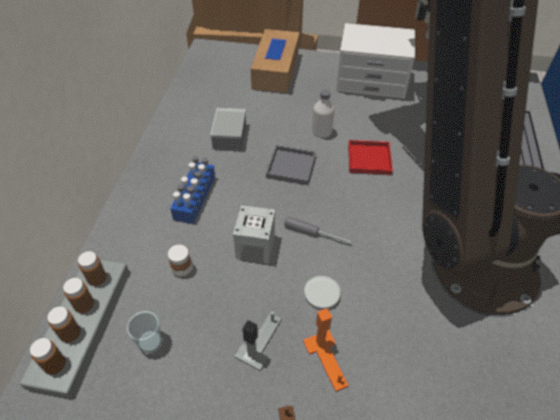

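View pics/top0.png

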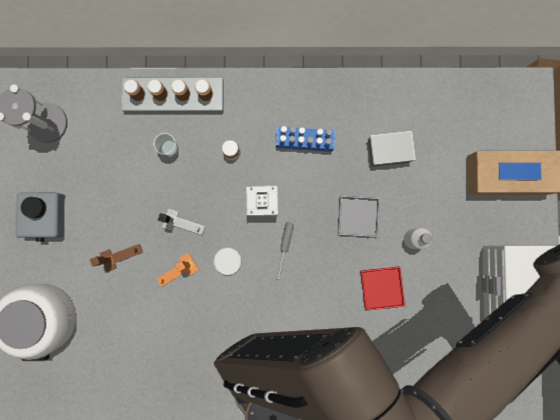

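View pics/wrist0.png

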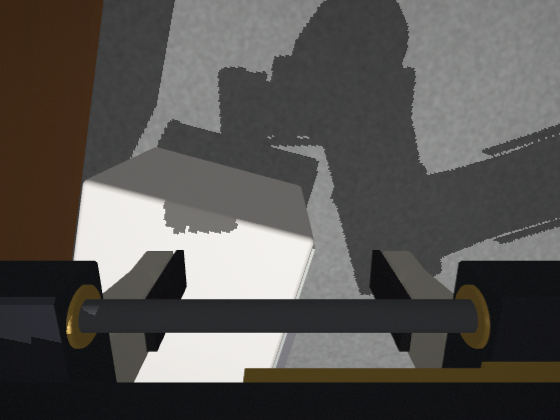

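Top view candidates for the tool are grey with a black grip (183,222), orange (178,270) and brown (117,256). For the tray they are grey (358,217) and red (382,288). By the description I choose the grey tool and grey tray, and the nest at (262,201). I'll check with a close crop.

```bash
cat > h.py <<'E'
import numpy as np, cv2
def cam(m):
    R=cv2.Rodrigues(m["rvec"])[0]; return m["intrinsics"],R,m["tvec"]
def back(m,uv,z):
    K,R,t=cam(m); d=R.T@np.linalg.inv(K)@np.array([uv[0],uv[1],1.]); c=-R.T@t
    return c+d*(z-c[2])/d[2]
def proj(m,P):
    return cv2.projectPoints(np.atleast_2d(np.array(P,float)),m["rvec"],m["tvec"],m["intrinsics"],None)[0][:,0]
E
python3 - <<'E'
import cv2
a=cv2.imread("pics/top0.png");b=cv2.imread("pics/side0.png")
cv2.imwrite("pics/c1.png",cv2.resize(a[175:245,150:290],None,fx=5.7,fy=5.7,interpolation=cv2.INTER_CUBIC))
cv2.imwrite("pics/c2.png",cv2.resize(b[195:375,190:290],None,fx=5,fy=3.3,interpolation=cv2.INTER_CUBIC) if 0 else cv2.resize(b[200:375,225:285],None,fx=3.4,fy=3.4,interpolation=cv2.INTER_CUBIC))
cv2.imwrite("pics/c3.png",cv2.resize(a[190:245,330:390],None,fx=8,fy=8,interpolation=cv2.INTER_CUBIC))
E
```

```text
(no output)
```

View pics/c1.png

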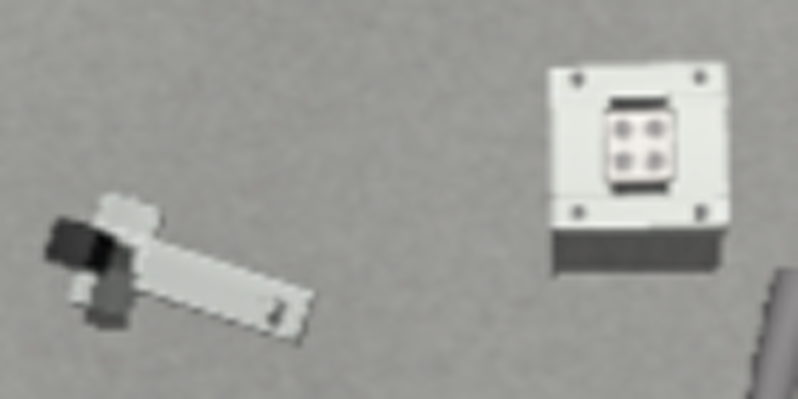

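View pics/c2.png

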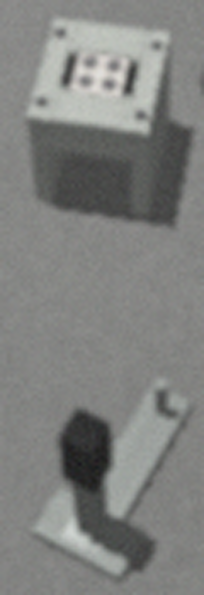

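View pics/c3.png

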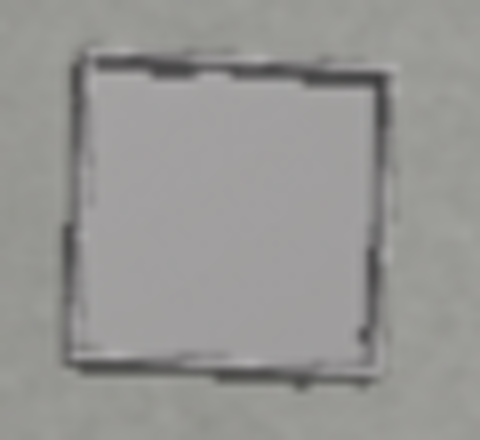

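```bash
python3 - <<'E'
from plant import *
from h import *
import numpy as np
m=camera_model("top"); s=camera_model("side")
f=lambda p,o=(150,175),k=5.7:((p[0]+.5)/k-.5+o[0],(p[1]+.5)/k-.5+o[1])
c=np.array([back(m,f(p),.095)[:2] for p in [(548,67),(727,62),(730,227),(552,228)]])
print("nest",c,c.mean(0),[np.linalg.norm(c[i]-c[i-1]) for i in range(4)])
for e in ((0,1),(3,2),): d=c[e[0]]-c[e[1]]; print("ydir",np.degrees(np.arctan2(d[1],d[0])))
for e in ((3,0),(2,1),): d=c[e[0]]-c[e[1]]; print("xdir?",np.degrees(np.arctan2(d[1],d[0])))
ft=[back(m,f(p),.008) for p in [(314,292),(298,343),(138,290),(150,236)]]
print("foot",ft); 
for i,j in((3,0),(2,1)):
  d=ft[i]-ft[j];print(np.degrees(np.arctan2(d[1],d[0])),np.linalg.norm(d))
g=[(58,217),(114,236),(100,270),(45,257)]
# grip top approx
print("gripcrop top", [back(m,f(p),.129) for p in g])
print("rodtip", back(m,f((283,303)),.042))
t=np.array([back(m,f(p,(330,190),8),.02)[:2] for p in [(80,48),(396,68),(383,380),(64,366)]])
print("tray",t,t.mean(0),[np.linalg.norm(t[i]-t[i-1]) for i in range(4)])
E
```

```text
nest [[ 0.57380046  0.0752268 ]
 [ 0.57612283 -0.01283133]
 [ 0.4948178  -0.01415229]
 [ 0.49447648  0.07314061]] [0.53480439 0.03034595] [np.float64(0.07935140735851846), np.float64(0.08808874961673552), np.float64(0.08131576424297049), np.float64(0.08729356366389478)]
ydir 91.51071969758908
ydir 90.22402505198241
xdir? -178.4934939396153
xdir? -179.06920597698075
foot [array([0.46620395, 0.20178495, 0.008     ]), array([0.43973316, 0.20993081, 0.008     ]), array([0.46740155, 0.29324611, 0.008     ]), array([0.49549184, 0.28726854, 0.008     ])]
71.08781097388383 0.09036162924283246
71.62905838437973 0.08778940134514834
gripcrop top [array([0.49827179, 0.30769691, 0.129     ]), array([0.48911624, 0.2807981 , 0.129     ]), array([0.47284297, 0.28733298, 0.129     ]), array([0.4791123 , 0.31370601, 0.129     ])]
rodtip [0.4595009  0.21275557 0.042     ]
tray [[ 0.55434872 -0.19705646]
 [ 0.54675441 -0.31344292]
 [ 0.43190079 -0.30718472]
 [ 0.43723714 -0.19017136]] [ 0.49256026 -0.25196386] [np.float64(0.11731379398450978), np.float64(0.1166339691760742), np.float64(0.11502399285767596), np.float64(0.1171349742450794)]
```

```bash
cat >> h.py <<'E'
from scipy.spatial.transform import Rotation as Ro
def Rt(s): return Ro.from_euler('xyz',s['eef_rot'],degrees=True).as_matrix()
E
python3 - <<'E'
from plant import *
from h import *
np.set_printoptions(precision=4,suppress=True)
s=get_state();R=Rt(s);print(R)
K,Rc,t=cam(camera_model("wrist")); c=-Rc.T@t
print("cam in tcp",R.T@(c-s['tcp_pos'])); print("axes in tcp (cols)",R.T@Rc.T)
print("tcp px",proj(camera_model("wrist"),s['tcp_pos']))
for d in ([.535,.03,.3],[.485,.298,.25]): print(R.T@(np.array(d)-s['tcp_pos'])/.02)
E
```

```text
[[-0.0005 -0.2674  0.9636]
 [ 0.0012  0.9636  0.2674]
 [-1.      0.0013 -0.0001]]
cam in tcp [-0.1387  0.0009 -0.0814]
axes in tcp (cols) [[ 0.0002 -0.2982  0.9545]
 [ 1.     -0.001  -0.0005]
 [ 0.0011  0.9545  0.2982]]
tcp px [[275.7099 290.1148]]
[-2.7267 28.0281 26.1751]
[-0.2097 41.6054 27.3502]
```

Request:
step_arm(steps=[[[-0.04,0.97,0.84],0],[[-0.04,0.97,0.84],0],[[-0.04,0.97,0.84],0],[[-0.04,0.97,0.84],0],[[-0.04,0.97,0.84],0],[[-0.04,0.97,0.84],0],[[-0.04,0.97,0.84],0],[[-0.04,0.97,0.84],0],[[-0.04,0.97,0.84],0],[[-0.04,0.97,0.84],0],[[-0.04,0.97,0.84],0],[[-0.04,0.97,0.84],0],[[-0.04,0.97,0.84],0],[[-0.04,0.97,0.84],0],[[-0.04,0.97,0.84],0],[[-0.04,0.97,0.84],0]], fingers=0)

```text
time_s: 1.48
tcp_pos: [0.3567, -0.2781, 0.2584]
eef_rot: [52.3, 90.0, 67.8]
contact_force: [0.5, -0.2, -0.8]
gripper_width: 0.0877
```

Request:
step_arm(steps=[[[-0.04,0.97,0.84],0],[[-0.04,0.97,0.84],0],[[-0.04,0.97,0.84],0],[[-0.04,0.97,0.84],0],[[-0.04,0.97,0.84],0],[[-0.04,0.97,0.84],0],[[-0.04,0.97,0.84],0],[[-0.04,0.97,0.84],0],[[-0.04,0.97,0.84],0],[[-0.04,0.97,0.84],0],[[-0.04,0.97,0.84],0],[[-0.04,0.97,0.84],0],[[-0.04,0.97,0.84],0],[[-0.04,0.97,0.84],0],[[-0.04,0.97,0.84],0],[[-0.04,0.97,0.84],0]])

```text
time_s: 2.82
tcp_pos: [0.5327, 0.0928, 0.2711]
eef_rot: [164.5, 90.0, 180.0]
contact_force: [0.5, -0.5, -0.0]
gripper_width: 0.088
```

Request:
step_arm(steps=[[[0,0,0],-0.93],[[0,0,0],-0.93],[[0,0,0],-0.93],[[0,0,0],-0.93],[[0,0,0],-0.93],[[0,0,0],-0.93],[[0,0,0],-0.93],[[0,0,0],-0.93],[[0,0,0],-0.93],[[0,0,0],-0.93],[[0,0,0],0],[[0,0,0],0]])

```text
time_s: 3.82
tcp_pos: [0.5324, 0.0915, 0.271]
eef_rot: [126.4, 90.0, -162.5]
contact_force: [0.6, 0.6, -0.5]
gripper_width: 0.0874
```

```bash
python3 - <<'E'
from plant import *
from h import *
np.set_printoptions(precision=4,suppress=True)
s=get_state();print(s['time_s'],s['tcp_pos'],s['joints'],Rt(s))
import pickle
m=camera_model("wrist");pickle.dump((s,m),open("w1.pkl","wb"))
cv2.imwrite("pics/w1.png",capture("wrist"));cv2.imwrite("pics/t1.png",capture("top"))
E
```

```text
3.8167 [0.5324 0.0915 0.271 ] [ 30.5518   6.8955 -14.0816  -0.0042 -69.0397 -49.408 ] [[-0.0003 -0.9463  0.3232]
 [-0.0001  0.3232  0.9463]
 [-1.      0.0002 -0.0002]]
```

View pics/w1.png

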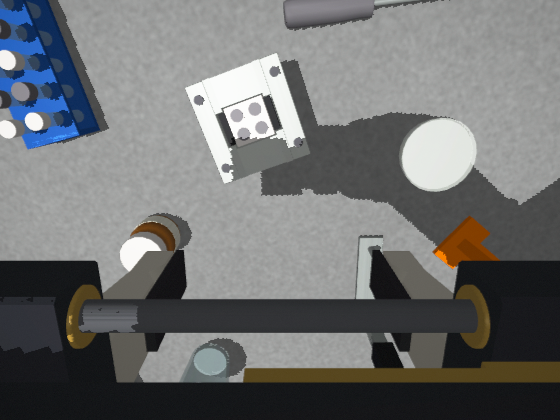

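```bash
python3 - <<'E'
import cv2
a=cv2.imread("pics/w1.png")
cv2.imwrite("pics/c4.png",cv2.resize(a[40:200,170:330],None,fx=3.7,fy=3.7,interpolation=cv2.INTER_CUBIC))
cv2.imwrite("pics/c5.png",cv2.resize(a[225:385,340:420],None,fx=3.7,fy=3.7,interpolation=cv2.INTER_CUBIC))
E
```

```text
(no output)
```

View pics/c4.png

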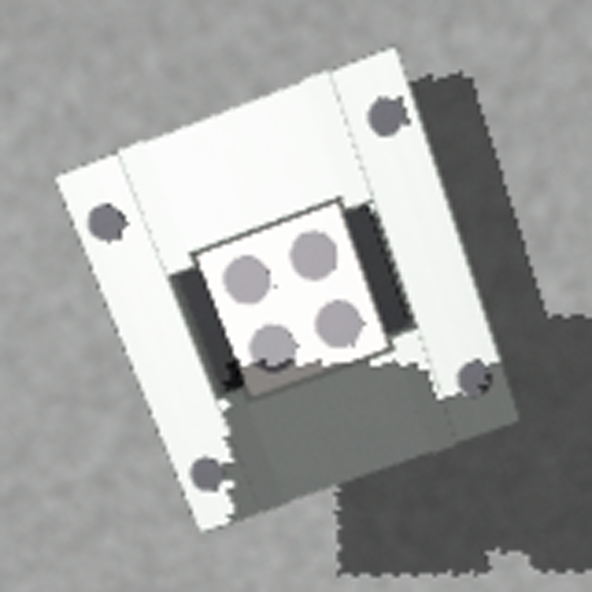

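View pics/c5.png

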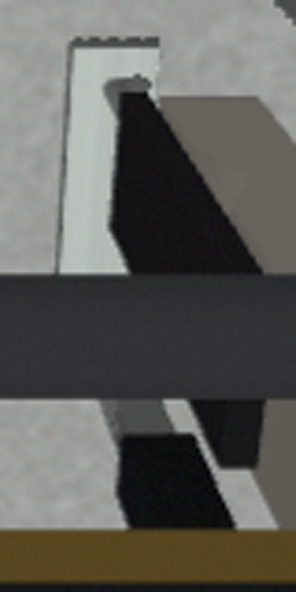

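```bash
python3 - <<'E'
from h import *
import pickle
np.set_printoptions(precision=4,suppress=True)
s,m=pickle.load(open("w1.pkl","rb"))
f=lambda p,o,k=3.7:((p[0]+.5)/k-.5+o[0],(p[1]+.5)/k-.5+o[1])
c=np.array([back(m,f(p,(170,40)),.095)[:2] for p in [(57,177),(397,48),(519,421),(203,532)]])
print(c,c.mean(0),[np.linalg.norm(c[i]-c[i-1]) for i in range(4)])
ang=lambda d:np.degrees(np.arctan2(d[1],d[0]))
print(ang(c[2]-c[1]),ang(c[3]-c[0]),ang(c[0]-c[1]),ang(c[3]-c[2]))
b=np.array([back(m,f(p,(170,40)),.095)[:2] for p in [(191,253),(342,199),(392,345),(247,397)]]);print("block",b.mean(0))
w=np.array([back(m,f(p,(170,40)),.095)[:2] for p in [(108,222),(387,117),(475,378),(208,474)]]);print("screws",w.mean(0))
for p,z in [((72,47),.008),((158,47),.008),((58,273),.008)]: print(back(m,f(p,(340,225)),z))
E
```

```text
[[ 0.5763 -0.0098]
 [ 0.4972 -0.0105]
 [ 0.4965  0.0744]
 [ 0.5752  0.0753]] [0.5363 0.0323] [np.float64(0.08510657380373667), np.float64(0.07909271762245532), np.float64(0.08484444816069278), np.float64(0.07871301194097112)]
90.45544213668792 90.71145822678224 0.48666838246164423 0.677004306722536
block [0.5364 0.0317]
screws [0.5363 0.0322]
[0.4691 0.2035 0.008 ]
[0.4433 0.2123 0.008 ]
[0.4948 0.2807 0.008 ]
```

Request:
step_arm(steps=[[[0.2,0.555,0.92],0],[[0.2,0.555,0.92],0],[[0.2,0.555,0.92],0],[[0.2,0.555,0.92],0],[[0.2,0.555,0.92],0],[[0.2,0.555,0.92],0],[[0.2,0.555,0.92],0],[[0.2,0.555,0.92],-0.04],[[0.2,0.555,0.92],-0.04],[[0.2,0.555,0.92],0],[[0,0,0],0],[[0,0,0],0],[[0,0,0],0]])

```text
time_s: 5.0
tcp_pos: [0.4859, 0.3012, 0.2311]
eef_rot: [164.5, 90.0, -123.8]
contact_force: [0.1, 0.4, 0.6]
gripper_width: 0.0877
```

```bash
python3 - <<'E'
from plant import *
from h import *
np.set_printoptions(precision=4,suppress=True)
s=get_state();print(s['time_s'],s['tcp_pos'],s['joints'],Rt(s))
import pickle
m=camera_model("wrist");pickle.dump((s,m),open("w2.pkl","wb"))
cv2.imwrite("pics/w2.png",capture("wrist"))
E
```

```text
5.0 [0.4859 0.3012 0.2311] [ 51.3953  11.4724 -13.8462   0.0023 -64.7065 -69.6451] [[-0.0002 -0.9497  0.3131]
 [-0.0004  0.3131  0.9497]
 [-1.      0.0001 -0.0004]]
```

View pics/w2.png

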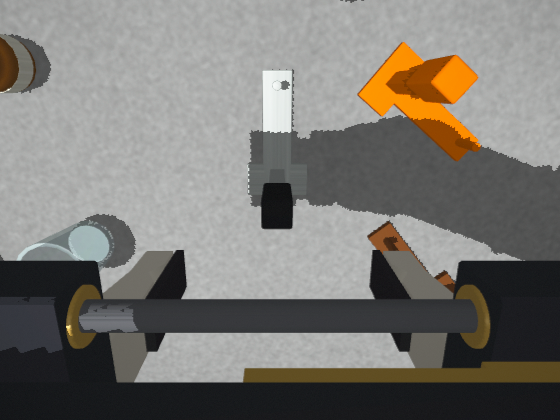

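```bash
python3 - <<'E'
from h import *
import pickle
np.set_printoptions(precision=4,suppress=True)
s,m=pickle.load(open("w2.pkl","rb"))
R=Rt(s)
for n,p,z in [("front",(278,70),.008),("grip back top",(277.5,228),.129),("rod",(278.5,86),.042),("left",(263,130),.008),("left0",(263.3,72),.008)]:
    P=back(m,p,z); print(n,P,R.T@(P-s['tcp_pos']))
# predicted if grip centre = tcp
g=s['tcp_pos']; 
for n,y,z in [("front",-14,.008),("rod",0,.042),("gripback",97,.129),("gripfront",75,.129)]:
    P=g+R[:,2]*(y-86)/1000;P[2]=z;print(n,proj(m,P))
E
python3 - <<'E'
import cv2
a=cv2.imread("pics/w2.png")
cv2.imwrite("pics/c6.png",cv2.resize(a[60:240,240:320],None,fx=3.3,fy=3.3,interpolation=cv2.INTER_CUBIC))
E
```

```text
front [0.4544 0.2092 0.008 ] [ 0.2231  0.0011 -0.0971]
grip back top [0.4891 0.3127 0.129 ] [0.1021 0.0006 0.012 ]
rod [0.4586 0.2229 0.042 ] [ 0.1891  0.0015 -0.0828]
left [0.4853 0.2564 0.008 ] [ 0.2231 -0.0134 -0.0427]
left0 [0.4679 0.2066 0.008 ] [ 0.2231 -0.0125 -0.0954]
front [[276.7795  66.7494]]
rod [[276.7189  82.1308]]
gripback [[276.6745 226.7477]]
gripfront [[276.6142 196.3443]]
```

View pics/c6.png

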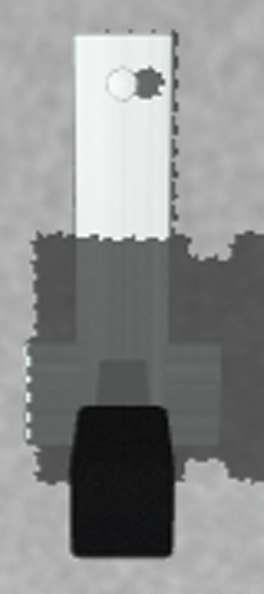

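Request:
step_arm(steps=[[[0.7,0,0.1],0],[[0.8,0,0],0],[[0.8,0,0],0],[[0.8,0,0],0],[[0.8,0,0],0],[[0.8,0,0],0],[[0.8,0,0],0],[[0.5,0,0],0],[[0.25,0,0],0],[[0,0,0],0],[[0,0,0],0]])

```text
time_s: 5.97
tcp_pos: [0.487, 0.3032, 0.1067]
eef_rot: [-56.7, 90.0, 15.0]
contact_force: [0.5, -0.1, 0.4]
gripper_width: 0.0875
```

Request:
step_arm(steps=[[[0,0,0],0],[[0,0,0],0],[[0,0,0],0],[[0,0,0],0],[[0,0,0],0],[[0,0,0],0],[[0,0,0],0],[[0,0,0],0],[[0,0,0],0],[[0,0,0],0],[[0,0,0],0],[[0,0,0],0]], fingers=1, grip_force=60)

```text
time_s: 6.97
tcp_pos: [0.4866, 0.3033, 0.106]
eef_rot: [136.0, 90.0, -152.2]
contact_force: [-0.1, -0.2, -0.5]
gripper_width: 0.0218
```

```bash
cat > look.py <<'E'
import sys,pickle
from plant import *
from h import *
np.set_printoptions(precision=4,suppress=True)
n=sys.argv[1]
for c in sys.argv[2:]:
    s=get_state();m=camera_model(c);pickle.dump((s,m),open(f"{c}{n}.pkl","wb"))
    cv2.imwrite(f"pics/{c}{n}.png",capture(c))
s=get_state();R=Rt(s)
print(s['time_s'],s['tcp_pos'],'zyaw',np.degrees(np.arctan2(R[1,2],R[0,2])),'F',s['contact_force'],'M',s['moment'],'w',s['gripper_width'],'down',R[:,0])
E
python3 look.py 3 wrist
```

```text
7.0167 [0.4866 0.3033 0.106 ] zyaw 71.79743465360792 F [ 0.9955  0.234  -1.4349] M [ 0.0371 -0.1333  0.0313] w 0.022152851136261587 down [-0.0001 -0.0001 -1.    ]
```

View pics/wrist3.png

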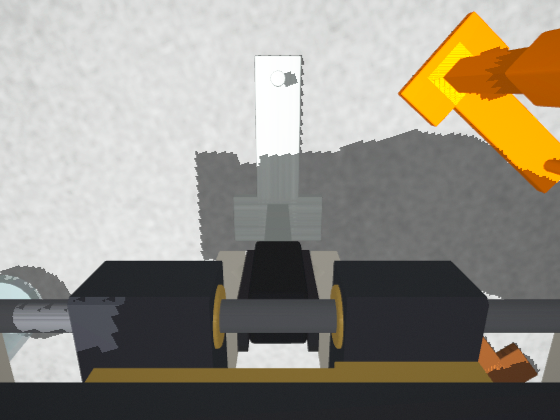

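```bash
python3 - <<'E'
from h import *
import pickle
np.set_printoptions(precision=4,suppress=True)
s,m=pickle.load(open("wrist3.pkl","rb"))
R=Rt(s)
for n,p,z in [("front",(278.5,56.5),.008),("rod",(278.3,78.3),.042)]:
    P=back(m,p,z); print(n,P,R.T@(P-s['tcp_pos']))
for y in (.0,.001): 
  P=s['tcp_pos']-R[:,2]*.086; P[2]=.042; print(proj(m,P))
r=s['tcp_pos']-R[:,2]*.0855
N=np.array([.536,.0318]);a=np.radians(.58);ny=np.array([-np.sin(a),np.cos(a)]);nx=np.array([np.cos(a),np.sin(a)])
print("rod in nest", (r[:2]-N)@nx,(r[:2]-N)@ny)
E
```

```text
front [0.4545 0.2097 0.008 ] [ 0.0981  0.0013 -0.0989]
rod [0.4588 0.2222 0.042 ] [ 0.0641  0.0011 -0.0857]
[[276.1827  77.7282]]
[[276.1827  77.7282]]
rod in nest -0.0741488793784164 0.19103348084947336
```

Request:
step_arm(steps=[[[-0.1,0,0],0],[[-0.1,0,0],0],[[-0.08,0,0],0],[[0,0,0],-0.4],[[0,0,0],-0.7],[[0,0,0],-0.8],[[0,0,0],-0.8],[[0,0,0],-0.43],[[0,-0.1,-0.28],0],[[0,-0.3,-0.6],0],[[0,-0.4,-0.9],0],[[0,-0.4,-0.9],0],[[0,-0.4,-0.9],0],[[0,-0.4,-0.9],0],[[0,-0.28,-0.7],0],[[0,-0.1,-0.4],0],[[0,0,0],0],[[0,0,0],0]])

```text
time_s: 8.52
tcp_pos: [0.5354, 0.1914, 0.1117]
eef_rot: [84.3, 90.0, 174.7]
contact_force: [-0.1, 0.3, -3.7]
gripper_width: 0.022
```

```bash
python3 look.py 4 wrist side
```

```text
8.6167 [0.5353 0.1924 0.1118] zyaw 90.54814245939956 F [ 0.1188 -0.6413 -4.4484] M [0.092  0.1061 0.0326] w 0.02157632457621249 down [ 0.0001  0.0001 -1.    ]
```

View pics/wrist4.png

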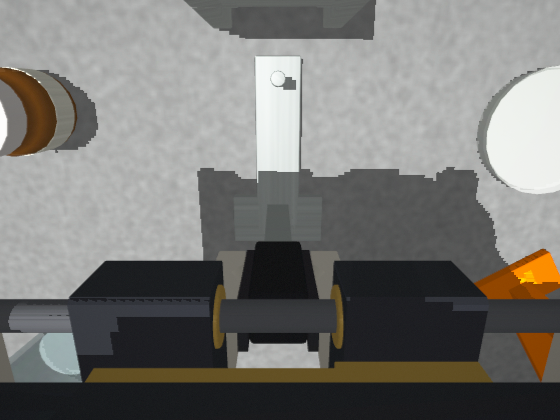

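View pics/side4.png

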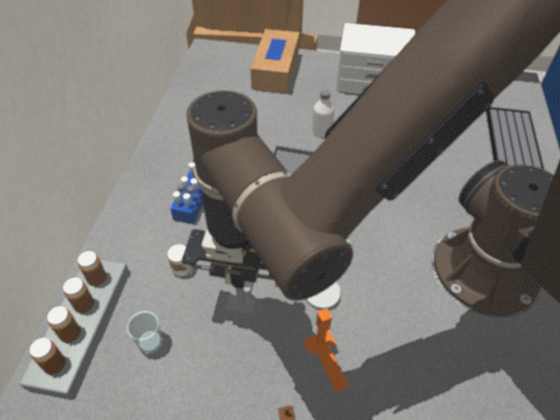

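```bash
python3 - <<'E'
import cv2
a=cv2.imread("pics/wrist4.png")
cv2.imwrite("pics/c7.png",cv2.resize(a[0:100,175:385],None,fx=3.8,fy=3.8,interpolation=cv2.INTER_CUBIC))
E
```

```text
(no output)
```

View pics/c7.png

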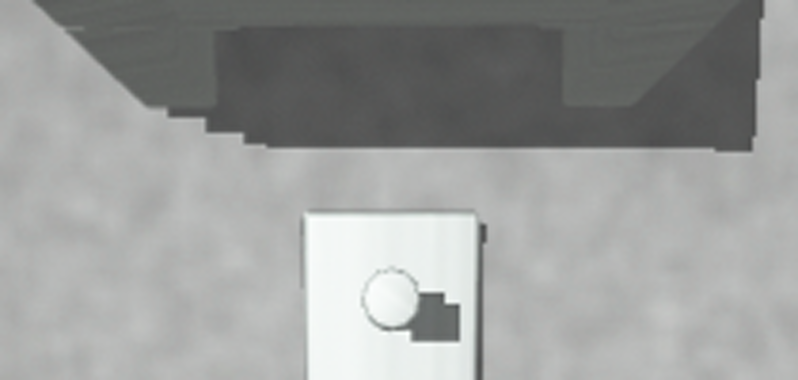

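```bash
python3 - <<'E'
from h import *
import pickle
np.set_printoptions(precision=4,suppress=True)
s,m=pickle.load(open("wrist4.pkl","rb"))
R=Rt(s)
f=lambda p,o=(175,0),k=3.8:((p[0]+.5)/k-.5+o[0],(p[1]+.5)/k-.5+o[1])
for n,p,z in [("OL",(147,105.5),0),("IL",(215,105.5),0),("IR",(563,105.5),0),("OR",(632,105.5),0),("rod",(390.5,298),.048),("front",(391.5,213),.014)]:
    P=back(m,f(p),z); print(n,P,R.T@(P-s['tcp_pos']))
E
```

```text
OL [0.5754 0.0752 0.    ] [ 0.1117 -0.0391 -0.1166]
IL [0.5644 0.0751 0.    ] [ 0.1117 -0.0281 -0.1165]
IR [0.5078 0.0747 0.    ] [ 0.1117  0.0285 -0.1165]
OR [0.4966 0.0747 0.    ] [ 0.1117  0.0397 -0.1165]
rod [0.5356 0.1058 0.048 ] [ 0.0637  0.0004 -0.0856]
front [0.5356 0.0923 0.014 ] [ 0.0977  0.0006 -0.0991]
```

Request:
step_arm(steps=[[[0,0,-0.2],0],[[0,0,-0.5],0],[[0,0,-0.7],0],[[0,0,-0.7],0],[[0,0,-0.6],0],[[0,0,-0.3],0],[[0,0,-0.12],0],[[-0.1,0,0],0],[[-0.1,0,0],0],[[-0.05,0,0],0],[[0,0,0],0],[[0,0,0],0]])

```text
time_s: 9.62
tcp_pos: [0.5361, 0.1302, 0.1169]
eef_rot: [-53.5, 90.0, 37.1]
contact_force: [0.4, 0.1, -3.3]
gripper_width: 0.0219
```

```bash
python3 look.py 5 wrist
```

```text
9.6667 [0.536  0.1302 0.1168] zyaw 90.60591804641352 F [ 0.1283  0.1346 -2.8147] M [ 0.1106  0.1194 -0.0205] w 0.02156481546071508 down [ 0.      0.0001 -1.    ]
```

View pics/wrist5.png

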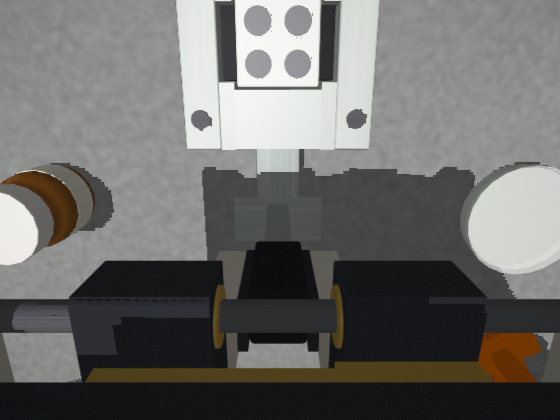

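Request:
step_arm(steps=[[[-0.05,0,0],0],[[-0.025,0,0],0],[[0,0,0],0],[[0,0,0],0]])

```text
time_s: 10.0
tcp_pos: [0.536, 0.1299, 0.1183]
eef_rot: [-58.2, 90.0, 32.4]
contact_force: [0.6, -1.2, -3.9]
gripper_width: 0.0216
```

Request:
step_arm(steps=[[[-0.025,0,0],0],[[-0.025,0,0],0],[[0,0,0],0],[[0,0,0],0]])

```text
time_s: 10.33
tcp_pos: [0.5359, 0.1297, 0.1192]
eef_rot: [91.2, 90.0, -178.2]
contact_force: [-0.6, 0.1, -4.5]
gripper_width: 0.0217
```

Request:
step_arm(steps=[[[-0.025,0,0],0],[[-0.025,0,0],0],[[0,0,0],0],[[0,0,0],0]])

```text
time_s: 10.67
tcp_pos: [0.5357, 0.1296, 0.1196]
eef_rot: [109.4, 89.9, -160.0]
contact_force: [2.9, -1.7, -14.2]
gripper_width: 0.0223
```

```bash
python3 - <<'E'
from plant import *
for i in range(3):
    s=get_state();print(s['tcp_pos'],s['contact_force'],s['moment'])
E
```

```text
[0.53568589 0.12955664 0.11957184] [  2.91300576  -1.6739214  -14.24519734] [ 0.09095545 -1.15281982  0.28498127]
[0.53568589 0.12955664 0.11957184] [  2.91300576  -1.6739214  -14.24519734] [ 0.09095545 -1.15281982  0.28498127]
[0.53568589 0.12955664 0.11957184] [  2.91300576  -1.6739214  -14.24519734] [ 0.09095545 -1.15281982  0.28498127]
```

Request:
step_arm(steps=[[[0.015,0,0],0],[[0,0,0],0]])

```text
time_s: 10.83
tcp_pos: [0.5357, 0.1296, 0.1195]
eef_rot: [113.6, 89.9, -155.8]
contact_force: [2.5, -1.7, -14.2]
gripper_width: 0.0216
```

```bash
python3 look.py 6 wrist side; python3 look.py 6
```

```text
10.9333 [0.5357 0.1296 0.1196] zyaw 90.56426174031562 F [  2.1966  -2.9967 -13.9554] M [-0.1201 -0.9697  0.2591] w 0.02162903860295067 down [-0.0007 -0.0003 -1.    ]
10.9333 [0.5357 0.1296 0.1196] zyaw 90.56426174031562 F [  2.1966  -2.9967 -13.9554] M [-0.1201 -0.9697  0.2591] w 0.02162903860295067 down [-0.0007 -0.0003 -1.    ]
```

View pics/side6.png

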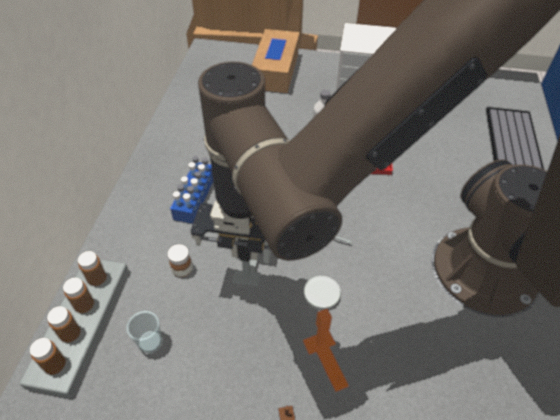

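View pics/wrist6.png

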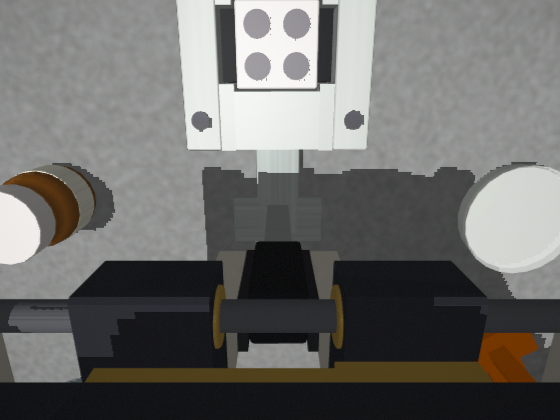

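Request:
step_arm(steps=[[[0.025,0,0],0],[[0,0,0],0],[[0,0,0],0]])

```text
time_s: 11.18
tcp_pos: [0.5358, 0.1296, 0.1195]
eef_rot: [121.8, 90.0, -147.7]
contact_force: [2.0, -3.3, -12.3]
gripper_width: 0.022
```

```bash
python3 look.py 6
```

```text
11.1833 [0.5358 0.1296 0.1195] zyaw 90.57074205879276 F [  2.0157  -3.2612 -12.3466] M [-0.2591 -0.5294  0.1468] w 0.02196558432007213 down [-0.0004 -0.0002 -1.    ]
```

Request:
step_arm(steps=[[[0.04,0,0],0],[[0,0,0],0],[[0,0,0],0]])

```text
time_s: 11.43
tcp_pos: [0.5363, 0.13, 0.1192]
eef_rot: [-70.9, 90.0, 19.7]
contact_force: [-0.4, -0.8, -6.7]
gripper_width: 0.0216
```

```bash
python3 look.py 6
```

```text
11.4333 [0.5363 0.13   0.1192] zyaw 90.59194514837122 F [-0.4195 -0.7569 -6.6913] M [-0.1099  0.0261  0.0268] w 0.021556796516460832 down [ 0.0008  0.0003 -1.    ]
```

Request:
step_arm(steps=[[[-0.02,0,-0.05],0],[[0,0,-0.05],0],[[0,0,0],0]])

```text
time_s: 11.68
tcp_pos: [0.5364, 0.1282, 0.1194]
eef_rot: [-49.6, 89.9, 41.0]
contact_force: [1.1, 0.8, -7.1]
gripper_width: 0.0218
```

Request:
step_arm(steps=[[[0,0,-0.05],0],[[0,0,-0.05],0],[[0,0,0],0]])

```text
time_s: 11.93
tcp_pos: [0.5361, 0.1256, 0.1192]
eef_rot: [-116.5, 90.0, -25.9]
contact_force: [0.6, 0.9, -5.4]
gripper_width: 0.0218
```

Request:
step_arm(steps=[[[-0.02,0,-0.05],0],[[0,0,-0.04],0],[[0,0,0],0]])

```text
time_s: 12.18
tcp_pos: [0.536, 0.124, 0.1194]
eef_rot: [-8.5, 90.0, 82.1]
contact_force: [0.7, 2.4, -7.9]
gripper_width: 0.0215
```

Request:
step_arm(steps=[[[0,0,-0.05],0],[[0,0,-0.04],0],[[0,0,0],0]])

```text
time_s: 12.43
tcp_pos: [0.536, 0.122, 0.1194]
eef_rot: [109.2, 90.0, -160.2]
contact_force: [0.0, 2.1, -7.5]
gripper_width: 0.0216
```

Request:
step_arm(steps=[[[0,0,-0.05],0],[[0,0,-0.04],0],[[0,0,0],0]])

```text
time_s: 12.68
tcp_pos: [0.536, 0.1202, 0.1194]
eef_rot: [117.3, 90.0, -152.1]
contact_force: [0.6, 1.0, -6.9]
gripper_width: 0.0216
```

Request:
step_arm(steps=[[[0,0,-0.05],0],[[0,0,-0.04],0],[[0,0,0],0]])

```text
time_s: 12.93
tcp_pos: [0.5361, 0.1184, 0.1195]
eef_rot: [161.7, 90.0, -107.7]
contact_force: [0.1, 1.3, -7.0]
gripper_width: 0.0218
```

Request:
step_arm(steps=[[[0,0,-0.05],0],[[0,0,-0.04],0],[[0,0,0],0]])

```text
time_s: 13.18
tcp_pos: [0.5362, 0.1164, 0.1197]
eef_rot: [-175.6, 90.0, -85.0]
contact_force: [-0.9, 1.5, -5.3]
gripper_width: 0.0215
```

Request:
step_arm(steps=[[[-0.025,0,0],0],[[0,0,0],0],[[0,0,0],0]])

```text
time_s: 13.43
tcp_pos: [0.5361, 0.1163, 0.1202]
eef_rot: [174.5, 90.0, -94.9]
contact_force: [-0.0, -1.8, -1.9]
gripper_width: 0.0217
```

Request:
step_arm(steps=[[[-0.04,0,0],0],[[-0.02,0,0],0],[[0,0,0],0],[[0,0,0],0]])

```text
time_s: 13.77
tcp_pos: [0.5359, 0.1164, 0.1211]
eef_rot: [140.7, 90.0, -128.7]
contact_force: [0.9, -3.3, -5.7]
gripper_width: 0.022
```

```bash
python3 look.py 7
```

```text
13.7667 [0.5359 0.1164 0.1211] zyaw 90.57252112480222 F [ 0.9121 -3.2663 -5.6656] M [-1.2587  0.0252  0.0209] w 0.02204531194893523 down [-0.0005 -0.0006 -1.    ]
```

Request:
step_arm(steps=[[[0,0,-0.035],0],[[0,0,0],0],[[0,0,0],0]])

```text
time_s: 14.02
tcp_pos: [0.5361, 0.1162, 0.1212]
eef_rot: [7.1, 90.0, 97.6]
contact_force: [-0.5, -0.9, -4.2]
gripper_width: 0.0218
```

Request:
step_arm(steps=[[[-0.05,0,0],0],[[-0.025,0,0],0],[[0,0,0],0],[[0,0,0],0]])

```text
time_s: 14.35
tcp_pos: [0.5362, 0.1161, 0.1227]
eef_rot: [-61.6, 90.0, 28.9]
contact_force: [0.1, -1.3, -4.3]
gripper_width: 0.0219
```

```bash
python3 look.py 7
```

```text
14.35 [0.5362 0.1161 0.1227] zyaw 90.57543481140316 F [ 0.1188 -1.2702 -4.2902] M [-0.5921  0.2103 -0.0389] w 0.02191138713232068 down [ 0.0001  0.     -1.    ]
```

Request:
step_arm(steps=[[[-0.05,0,-0.02],0],[[-0.05,0,0],0],[[0,0,0],0],[[0,0,0],0]])

```text
time_s: 14.68
tcp_pos: [0.5364, 0.1159, 0.1249]
eef_rot: [-59.1, 90.0, 31.5]
contact_force: [0.3, -0.5, -4.1]
gripper_width: 0.0217
```

Request:
step_arm(steps=[[[-0.04,0,0],0],[[-0.03,0,0],0],[[0,0,0],0],[[0,0,0],0]])

```text
time_s: 15.02
tcp_pos: [0.536, 0.1158, 0.1258]
eef_rot: [59.8, 90.0, 150.4]
contact_force: [0.3, 0.3, -7.8]
gripper_width: 0.0216
```

```bash
python3 look.py 7
```

```text
15.0167 [0.536  0.1158 0.1258] zyaw 90.56495354328705 F [ 0.3297  0.2982 -7.8061] M [ 0.4419 -0.0331  0.009 ] w 0.021595626084289703 down [-0.0003  0.0002 -1.    ]
```

Request:
step_arm(steps=[[[-0.025,0,0],0],[[-0.025,0,0],0],[[0,0,0],0],[[0,0,0],0]])

```text
time_s: 15.35
tcp_pos: [0.5361, 0.1157, 0.1271]
eef_rot: [90.9, 90.0, -178.6]
contact_force: [0.4, 0.0, -7.2]
gripper_width: 0.0218
```

Request:
step_arm(steps=[[[-0.02,0,0],0],[[-0.02,0,0],0],[[0,0,0],0],[[0,0,0],0]])

```text
time_s: 15.68
tcp_pos: [0.5361, 0.1157, 0.1279]
eef_rot: [-81.1, 90.0, 9.5]
contact_force: [-0.0, -0.1, -7.5]
gripper_width: 0.0221
```

```bash
python3 look.py 8 wrist
```

```text
15.7333 [0.5362 0.1157 0.1279] zyaw 90.57892912318906 F [-0.9996 -0.4732 -8.0316] M [ 0.3422  0.0405 -0.0031] w 0.021606181307780387 down [ 0.0001  0.     -1.    ]
```

View pics/wrist8.png

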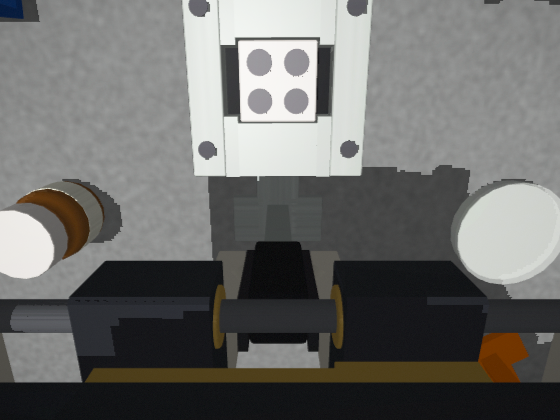

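Request:
step_arm(steps=[[[-0.03,0,0],0],[[-0.03,0,0],0],[[-0.03,0,0],0],[[-0.03,0,0],0],[[-0.03,0,0],0],[[-0.03,0,0],0],[[-0.03,0,0],0],[[-0.03,0,0],0]])

```text
time_s: 16.4
tcp_pos: [0.5361, 0.1157, 0.1327]
eef_rot: [42.6, 90.0, 133.2]
contact_force: [-0.0, -0.9, -7.4]
gripper_width: 0.0218
```

Request:
step_arm(steps=[[[-0.03,0,0],0],[[-0.03,0,0],0],[[-0.03,0,0],0],[[-0.03,0,0],0],[[-0.03,0,0],0],[[-0.03,0,0],0],[[-0.03,0,0],0],[[-0.03,0,0],0]])

```text
time_s: 17.07
tcp_pos: [0.5361, 0.1157, 0.1375]
eef_rot: [-3.2, 90.0, 87.4]
contact_force: [-0.5, 0.4, -7.8]
gripper_width: 0.0218
```

```bash
python3 look.py 9 wrist
```

```text
17.1167 [0.5362 0.1157 0.1376] zyaw 90.57729869915092 F [-0.4647  0.2908 -8.3963] M [0.4035 0.027  0.0014] w 0.021771242062495737 down [ 0.0001  0.     -1.    ]
```

View pics/wrist9.png

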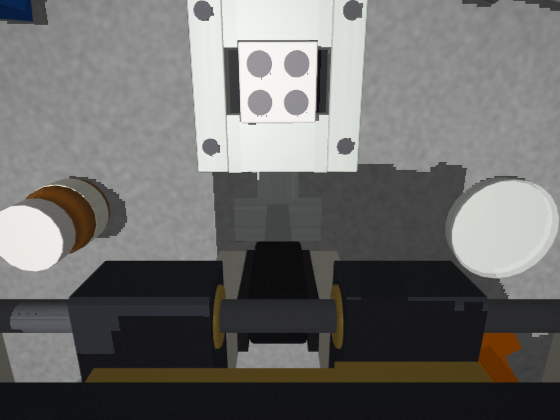

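Request:
step_arm(steps=[[[-0.03,0,0],0],[[-0.03,0,0],0],[[-0.03,0,0],0],[[-0.03,0,0],0],[[-0.03,0,0],0],[[-0.03,0,0],0],[[0,0,0],0],[[0,0,0],0],[[0,0,0],0]])

```text
time_s: 17.87
tcp_pos: [0.5362, 0.1157, 0.1412]
eef_rot: [-70.8, 90.0, 19.8]
contact_force: [0.2, -0.0, -7.2]
gripper_width: 0.0214
```

```bash
python3 look.py 10 wrist side
```

```text
17.9667 [0.5362 0.1157 0.1412] zyaw 90.58012005183261 F [ 0.1346  0.5319 -7.2751] M [0.4018 0.0689 0.0264] w 0.02174715574149624 down [ 0.0002  0.     -1.    ]
```

View pics/side10.png

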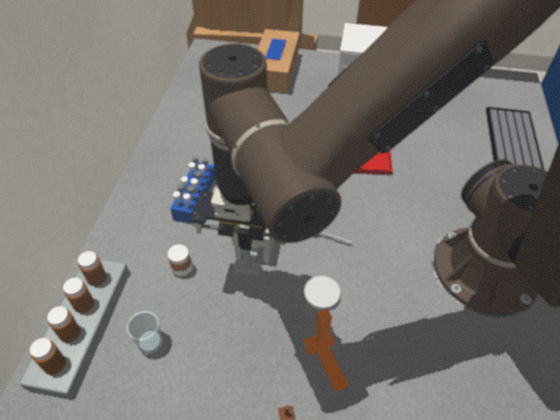

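View pics/wrist10.png

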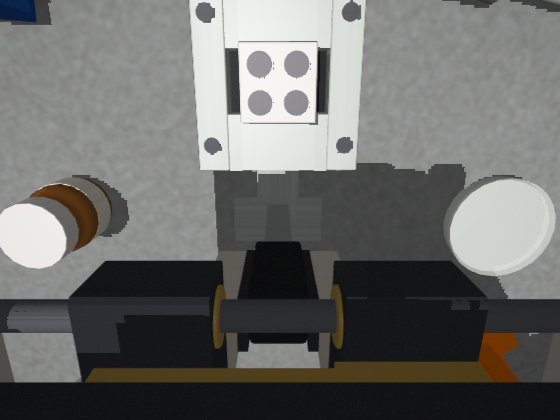

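Request:
step_arm(steps=[[[0.08,0,0],0],[[0.15,0,0],0],[[0.2,0,0],0],[[0.2,0,0],0],[[0.2,0,0],0],[[0.2,0,0],0],[[0.2,0,0],0],[[0.13,0,0],0],[[0.02,0,0],0],[[0,0,0],0],[[0,0,0],0]])

```text
time_s: 18.88
tcp_pos: [0.5362, 0.1157, 0.1136]
eef_rot: [-85.8, 90.0, 4.7]
contact_force: [0.1, 0.4, -4.1]
gripper_width: 0.022
```

```bash
python3 look.py 11 wrist
```

```text
18.9333 [0.5363 0.1158 0.1136] zyaw 90.58019585683779 F [ 0.6847 -0.5794 -3.8798] M [ 0.1107  0.1294 -0.0025] w 0.021429368359334466 down [ 0.0003  0.0001 -1.    ]
```

View pics/wrist11.png

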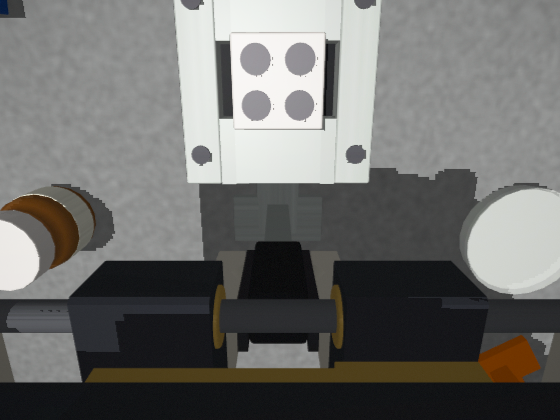

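Request:
step_arm(steps=[[[0,0,0.15],0],[[0,0,0.4],0],[[0,0,0.6],0],[[0,0,0.6],0],[[0,0,0.6],0],[[0,0,0.6],0],[[0,0,0.6],0],[[0,0,0.4],0],[[0,0,0.2],0],[[0,0,0.1],0],[[0.1,0,0],0],[[0.1,0,0],0],[[0.08,0,0],0],[[0.03,0,0],0],[[0.02,0,0],0],[[0,0,0],0],[[0,0,0],0]])

```text
time_s: 20.35
tcp_pos: [0.5353, 0.2005, 0.1069]
eef_rot: [-55.6, 90.0, 34.9]
contact_force: [0.2, -0.2, -4.7]
gripper_width: 0.0217
```

```bash
python3 look.py 12 wrist
```

```text
20.4 [0.5354 0.2006 0.1069] zyaw 90.56441855058085 F [-0.4    -0.403  -3.0982] M [ 0.0542  0.0517 -0.024 ] w 0.021490291071014102 down [ 0.0001  0.0001 -1.    ]
```

View pics/wrist12.png

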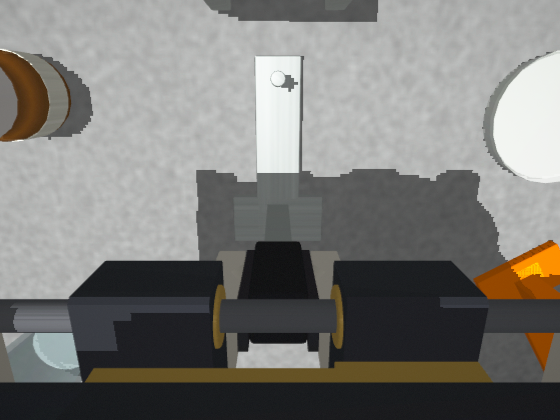

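Still about 1 mm up; I'll lower to touch down.

Request:
step_arm(steps=[[[0.03,0,0],0],[[0.025,0,0],0],[[0,0,0],0],[[0,0,0],0]])

```text
time_s: 20.73
tcp_pos: [0.5354, 0.2008, 0.106]
eef_rot: [-69.5, 90.0, 21.1]
contact_force: [-0.5, 0.8, -0.9]
gripper_width: 0.022
```

```bash
python3 look.py 13
```

```text
20.7333 [0.5354 0.2008 0.106 ] zyaw 90.58632659961962 F [-0.5497  0.7892 -0.8985] M [ 0.0245  0.372  -0.0937] w 0.022006520381380477 down [ 0.0004  0.0002 -1.    ]
```

Request:
step_arm(steps=[[[0,0,0],0],[[0,0,0],0],[[0,0,0],0],[[0,0,0],0],[[0,0,0],0],[[0,0,0],0],[[0,0,0],0],[[0,0,0],0]], fingers=0)

```text
time_s: 21.4
tcp_pos: [0.5353, 0.2007, 0.1058]
eef_rot: [-54.3, 90.0, 36.3]
contact_force: [-0.2, 0.0, 0.2]
gripper_width: 0.0695
```

Request:
step_arm(steps=[[[-0.3,0,0],0],[[-0.6,0,0],0],[[-0.8,0,0],0],[[-0.8,0,0],0],[[-0.8,0,0],0],[[-0.8,0,0],0],[[-0.8,0,0],0],[[-0.6,0,0],0],[[-0.3,0,0],0],[[0,0,0],0]])

```text
time_s: 22.23
tcp_pos: [0.5359, 0.201, 0.2236]
eef_rot: [-56.1, 89.8, 34.5]
contact_force: [-0.3, 0.4, -1.3]
gripper_width: 0.0873
```

```bash
python3 look.py 14 wrist side
```

```text
22.3333 [0.535  0.2006 0.2214] zyaw 90.5667448462834 F [-0.2876  0.0504 -0.5071] M [-0.0717  0.1279  0.0043] w 0.08768539152433147 down [-0.0004  0.0001 -1.    ]
```

View pics/wrist14.png

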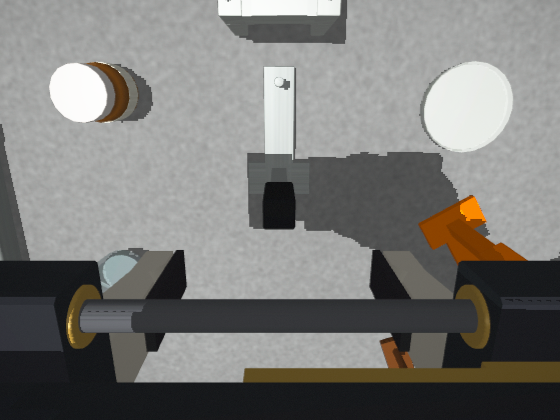

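View pics/side14.png

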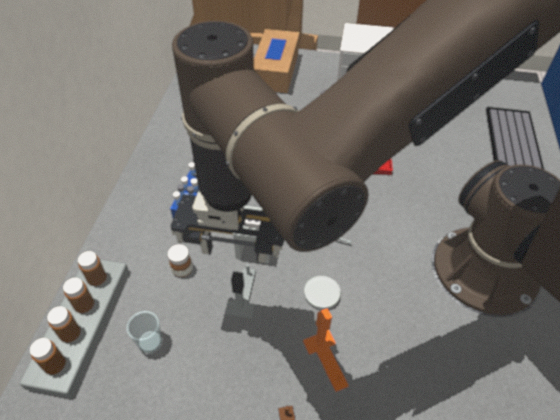

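Request:
step_arm(steps=[[[0,0,-0.4],0],[[0,0,-0.8],0],[[0,0,-1],0],[[0,0,-1],0],[[0,0,-1],0],[[0,0,-1],0],[[0.2,0,-1],0],[[0.4,0,-1],0],[[0.6,0,-0.8],0],[[0.7,0,-0.4],0],[[0.7,0,0],0],[[0.5,0,0],0],[[0.4,0,0],0],[[0,0,0],0],[[0,0,0],0]])

```text
time_s: 23.58
tcp_pos: [0.5368, 0.0326, 0.1515]
eef_rot: [123.8, 89.9, -145.6]
contact_force: [-0.2, -0.1, -0.6]
gripper_width: 0.0876
```

```bash
python3 look.py 15 wrist side; python3 - <<'E'
from h import *
import pickle
s,m=pickle.load(open("wrist15.pkl","rb"))
P=np.array([[.5368,.0326,z] for z in(.1105,)]);
print(proj(m,P), Rt(s).T@(P[0]-s['tcp_pos']))
E
```

```text
23.6833 [0.5374 0.033  0.1524] zyaw 90.61313312525486 F [1.0807 0.378  0.2792] M [-0.0188  0.0737 -0.0153] w 0.08800210014553735 down [ 0.0009  0.0001 -1.    ]
[[276.77123368 247.97943636]] [4.10218461e-02 1.38552838e-05 2.01996063e-05]
```

View pics/wrist15.png

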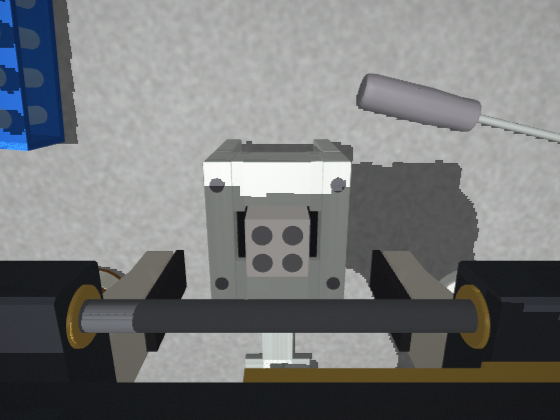

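View pics/side15.png

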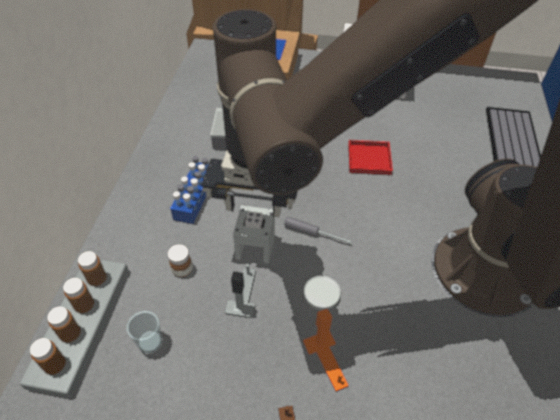

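Request:
step_arm(steps=[[[0.3,0,0],0],[[0.4,0,0],0],[[0.4,0,0],0],[[0.3,0,0],0],[[0.2,0,0],0],[[0.1,0,0],0],[[0,0,0],0],[[0,0,0],0],[[0,0,0],0]])

```text
time_s: 24.43
tcp_pos: [0.5372, 0.0328, 0.118]
eef_rot: [-78.4, 90.0, 12.2]
contact_force: [0.3, 0.5, 0.3]
gripper_width: 0.0872
```

Request:
step_arm(steps=[[[0.06,0,0],0],[[0,0,0],0],[[0,0,0],0]])

```text
time_s: 24.68
tcp_pos: [0.537, 0.0327, 0.1167]
eef_rot: [-67.4, 90.0, 23.1]
contact_force: [0.1, 0.6, -0.1]
gripper_width: 0.0874
```

Request:
step_arm(steps=[[[0,0,0],0],[[0,0,0],0],[[0,0,0],0],[[0,0,0],0],[[0,0,0],0],[[0,0,0],0],[[0,0,0],0],[[0,0,0],0],[[0,0,0],0],[[0,0,0],0]], fingers=1, grip_force=35)

```text
time_s: 25.52
tcp_pos: [0.537, 0.0327, 0.1166]
eef_rot: [-99.7, 90.0, -9.1]
contact_force: [0.2, 0.1, 0.4]
gripper_width: 0.0339
```

```bash
python3 look.py 16
```

```text
25.5167 [0.537  0.0327 0.1166] zyaw 90.58112664279957 F [0.2238 0.0873 0.3515] M [-0.0413 -0.0415  0.0933] w 0.033878405114212966 down [ 0.0001 -0.     -1.    ]
```

Gripped at 34 mm. I'll pull it out slowly.

Request:
step_arm(steps=[[[-0.05,0,0],0],[[-0.08,0,0],0],[[-0.1,0,0],0],[[-0.1,0,0],0],[[-0.1,0,0],0],[[-0.1,0,0],0],[[-0.1,0,0],0],[[-0.1,0,0],0],[[-0.1,0,0],0],[[-0.1,0,0],0],[[-0.1,0,0],0],[[-0.1,0,0],0]])

```text
time_s: 26.52
tcp_pos: [0.5372, 0.0327, 0.1397]
eef_rot: [-80.7, 90.0, 9.9]
contact_force: [-0.5, 0.1, -0.3]
gripper_width: 0.0336
```

Request:
step_arm(steps=[[[-0.3,0,0],0],[[-0.5,0,0],0],[[-0.7,0,0],0],[[-0.7,0,0],0],[[-0.7,0,0],0],[[-0.5,0,0],0],[[-0.2,0,0],0],[[0,0,0],0],[[0,0,0],0]])

```text
time_s: 27.27
tcp_pos: [0.5367, 0.0327, 0.211]
eef_rot: [23.6, 90.0, 114.2]
contact_force: [-0.3, 0.8, -0.8]
gripper_width: 0.0336
```

```bash
python3 look.py 17 wrist side top
```

```text
27.4167 [0.5365 0.0325 0.2103] zyaw 90.56767768764705 F [ 0.817  -0.2757 -1.2236] M [ 0.038   0.1111 -0.0301] w 0.033858531464157356 down [-0.0015 -0.0005 -1.    ]
```

View pics/wrist17.png

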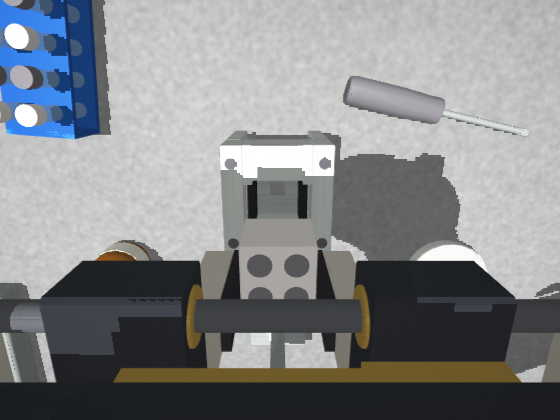

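View pics/side17.png

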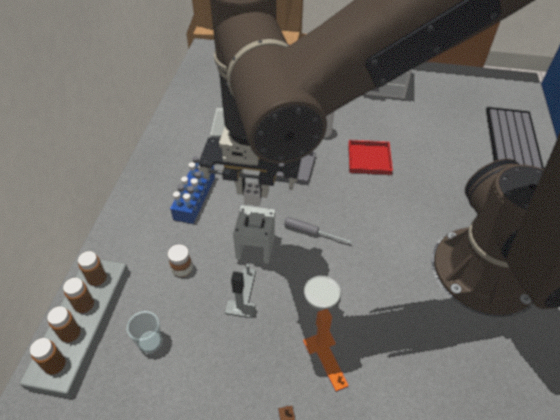

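View pics/top17.png

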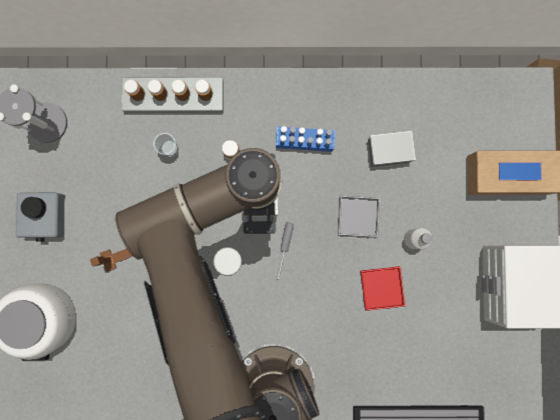

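Request:
step_arm(steps=[[[0,0.05,-0.3],0],[[0,0.1,-0.6],0],[[0,0.15,-0.9],0],[[0,0.15,-1],0],[[0,0.15,-1],0],[[0,0.15,-1],0],[[0,0.15,-1],0],[[0,0.15,-1],0],[[0,0.15,-1],0],[[0,0.15,-1],0],[[0,0.15,-1],0],[[0,0.15,-1],0],[[0,0.15,-1],0],[[0,0.15,-1],0],[[0,0.15,-0.8],0],[[0,0.15,-0.4],0],[[0,0.09,-0.1],0],[[0,0,0],0],[[0,0,0],0]])

```text
time_s: 29.0
tcp_pos: [0.4928, -0.2496, 0.2111]
eef_rot: [19.7, 90.0, 110.2]
contact_force: [0.4, 0.8, -1.4]
gripper_width: 0.0337
```

Request:
step_arm(steps=[[[0.4,0,0],0],[[0.7,0,0],0],[[0.8,0,0],0],[[0.8,0,0],0],[[0.8,0,0],0],[[0.5,0,0],0],[[0,0,0],0],[[0,0,0],0],[[0,0,0],0]])

```text
time_s: 29.75
tcp_pos: [0.4937, -0.2497, 0.1319]
eef_rot: [-113.6, 89.9, -23.0]
contact_force: [0.6, -0.3, -0.2]
gripper_width: 0.0331
```

```bash
python3 look.py 18 wrist top
```

```text
29.85 [ 0.4937 -0.2498  0.1322] zyaw 90.59720577720539 F [ 0.0967 -0.3423 -0.5684] M [0.0229 0.1647 0.0565] w 0.03372687007785014 down [ 0.0017 -0.0004 -1.    ]
```

View pics/wrist18.png

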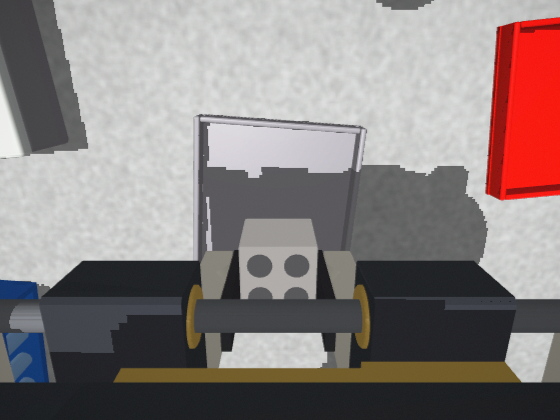

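View pics/top18.png

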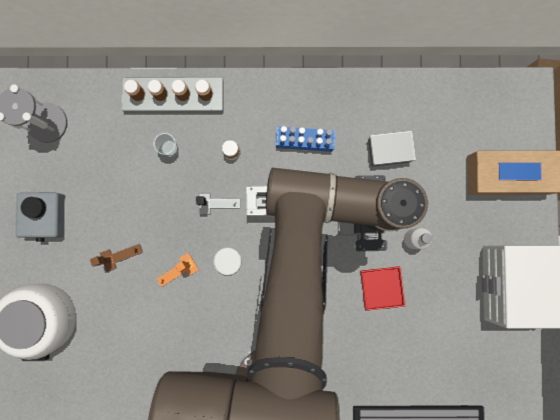

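```bash
python3 - <<'E'
from plant import *
from h import *
import pickle
np.set_printoptions(precision=4,suppress=True)
s,m=pickle.load(open("wrist18.pkl","rb"));R=Rt(s)
for p in [(196,116),(366,128)]:
    P=back(m,p,.02);print(P,R.T@(P-s['tcp_pos']))
t=camera_model("top")
print("bottle", back(t,(425,238),.14),back(t,(413,241),.02))
E
```

```text
[ 0.5479 -0.3124  0.02  ] [ 0.112  -0.0534 -0.0632]
[ 0.4349 -0.3057  0.02  ] [ 0.1119  0.0595 -0.0553]
bottle [ 0.4278 -0.4118  0.14  ] [ 0.4202 -0.4114  0.02  ]
```

Request:
step_arm(steps=[[[0.4,0,0],0],[[0.6,0,0],0],[[0.7,0,0],0],[[0.7,0,0],0],[[0.7,0,0],0],[[0.5,0,0],0],[[0.3,0,0],0],[[0.2,0,0],0],[[0.1,0,0],0],[[0,0,0],0],[[0,0,0],0],[[0,0,0],0]])

```text
time_s: 30.85
tcp_pos: [0.4934, -0.2498, 0.0478]
eef_rot: [-101.1, 89.9, -10.5]
contact_force: [-0.4, 0.4, -0.9]
gripper_width: 0.0333
```

Request:
step_arm(steps=[[[0.03,0,0],0],[[0.03,0,0],0],[[0,0,0],0],[[0,0,0],0]])

```text
time_s: 31.18
tcp_pos: [0.493, -0.2497, 0.0461]
eef_rot: [-88.1, 90.0, 2.5]
contact_force: [0.2, -0.5, 0.4]
gripper_width: 0.0336
```

Request:
step_arm(steps=[[[0.03,0,0],0],[[0.02,0,0],0],[[0,0,0],0],[[0,0,0],0]])

```text
time_s: 31.52
tcp_pos: [0.4929, -0.2497, 0.0449]
eef_rot: [77.6, 90.0, 168.2]
contact_force: [0.3, -0.2, -1.4]
gripper_width: 0.0338
```

```bash
python3 look.py 19 wrist
```

```text
31.5667 [ 0.493  -0.2498  0.0449] zyaw 90.57511008641718 F [ 0.1711  0.2173 -0.4428] M [ 0.0647  0.1138 -0.0342] w 0.03327384721607591 down [-0.0001  0.     -1.    ]
```

View pics/wrist19.png

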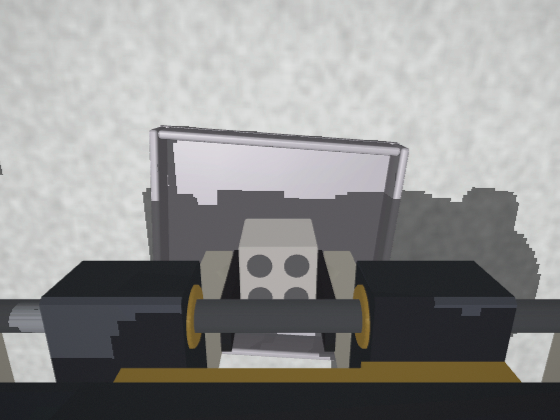

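Request:
step_arm(steps=[[[0.03,0,0],0],[[0,0,0],0],[[0,0,0],0]])

```text
time_s: 31.82
tcp_pos: [0.493, -0.2498, 0.0443]
eef_rot: [5.3, 90.0, 95.9]
contact_force: [0.8, -0.6, -0.4]
gripper_width: 0.0338
```

Request:
step_arm(steps=[[[0.025,0,0],0],[[0,0,0],0],[[0,0,0],0]])

```text
time_s: 32.07
tcp_pos: [0.493, -0.2498, 0.0441]
eef_rot: [-138.8, 90.0, -48.2]
contact_force: [-1.3, 0.3, 4.9]
gripper_width: 0.0335
```

Contact with the tray floor (+4.9 N). Releasing.

Request:
step_arm(steps=[[[-0.01,0,0],0],[[0,0,0],0],[[0,0,0],0],[[0,0,0],0],[[0,0,0],0],[[0,0,0],0]], fingers=0.15)

```text
time_s: 32.57
tcp_pos: [0.493, -0.2498, 0.044]
eef_rot: [88.4, 90.0, 179.0]
contact_force: [-0.2, -0.2, -0.1]
gripper_width: 0.0679
```

Request:
step_arm(steps=[[[-0.2,0,0],0],[[-0.4,0,0],0],[[-0.7,0,0],0],[[-0.9,0,0],0],[[-0.9,0,0],0],[[-0.9,0,0],0],[[-0.9,0,0],0],[[-0.9,0,0],0],[[-0.6,0,0],0],[[-0.3,0,0],0],[[0,0,0],0],[[0,0,0],0]])

```text
time_s: 33.57
tcp_pos: [0.4928, -0.2496, 0.1781]
eef_rot: [-64.5, 90.0, 26.1]
contact_force: [0.2, -0.3, -0.9]
gripper_width: 0.0745
```

```bash
python3 look.py 20 wrist side top
```

```text
33.7167 [ 0.4924 -0.2496  0.1771] zyaw 90.57061447715175 F [ 0.6427 -0.658   0.2107] M [ 0.0893  0.0886 -0.0119] w 0.07459552415772693 down [-0.0017  0.0004 -1.    ]
```

View pics/wrist20.png

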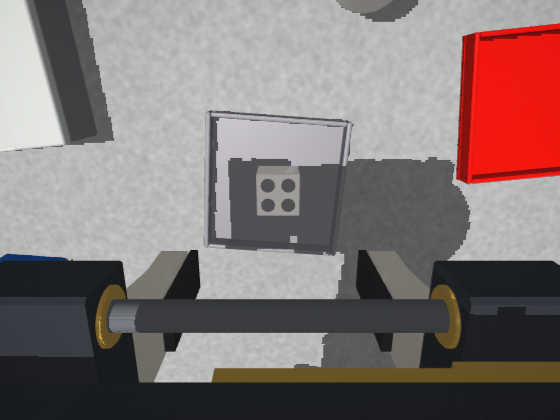

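View pics/side20.png

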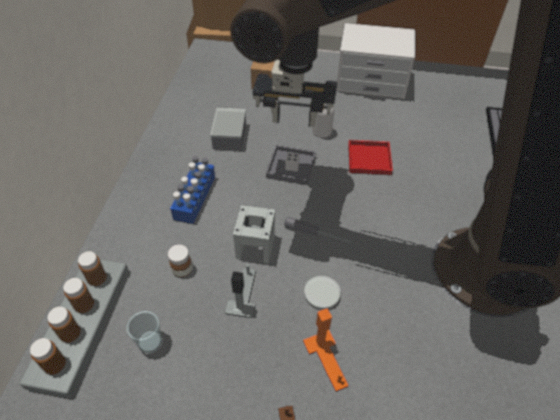

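The wrist view shows the block upright near the tray's centre, at (278,191). In the side view the tool stands clear of the nest at (240,290), and the bystanders have not moved. Handing in.

```bash
python3 - <<'E'
from plant import *
print(close_job())
E
```

```text
the job is handed in; nothing more can be done
None
```

The job is done and handed in at about 33.7 s of the 67 s; no verdict was reported.

- **Finding the hole:** I ran the rod in under the nest and slid it along the sole with a light touch. It entered about 2 to 3 mm to the −y side of the middle.
- **Raising the block:** Pushing it up took about 4 N and raised it about 15.5 mm, judged from the arm's height. It stayed up when I drew the rod back.
- **Parking the tool:** It stands on the bench with its rod about 82 mm from the nest's centre. The force reading on touching down showed the bench carrying its weight.
- **Placing the block:** I pulled it out and set it down in the grey tray. The last wrist view shows it upright, with its centre within a few millimetres of the tray's middle.

**Last checks:** The last side view shows the tool still standing and no bystander visibly moved, and the gripper was clear of everything. I checked the final scene by eye only.

**Disagreements:**
- **First touch:** The first contact with the sole was firmer than intended, about 10 N against the 18 N limit. It held there briefly before I backed off.
- **Cameras:** The top and wrist cameras disagreed by about 2 mm on the nest's position. I went by the wrist view, with the rod and nest both in sight.

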